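# Set and lock the length stop

## Robot

A 6-joint arm with a two-finger parallel gripper is mounted at the origin on the work surface. World frame = base frame: x ahead of the robot, y to its left, z up, the work surface at z = 0. Lengths are in m, angles in degrees, forces in N, time in s.
With the tool pointing down it reaches from about 0.3 to 0.95 m from the base axis. Payload 3.1 kg.
Tool frame: the origin (TCP) lies midway between the tips of the shut fingers; the grasp point (between the pads) lies 19 mm behind it; x points along the fingers, y is the direction in which the jaws open and shut, and the axes are right-handed (so a half turn about x gives the same grasp; the last joint's range is limited). The gripper opens to 85 mm and grips with 20 to 120 N. Pads are 22 mm wide; open, the fingers measure 114 mm over their backs; the gripper's body (76 mm by 85 mm) begins 54 mm behind the grasp point. The pads swing forward as they close: fully open they stand 13 mm farther back than shut.
Start: joints at [-81.114, 17.653, 93.61, -0, 68.738, -3.994], TCP at [0.139, -0.609, 0.231] pointing down, gripper open.
Joint ranges: [-175.34, 175.34], [-45.06, 112.39], [2.9, 150.54], [-68.45, 248.45], [3.09, 151.38], [-168.51, 168.51]. Speed limits (degrees/s): [159.86, 159.86, 180, 180, 180, 180].

## Interface

Orientations are given as [roll, pitch, yaw] about the fixed x, y, z axes, in that order (R = Rz(yaw) Ry(pitch) Rx(roll)).
In Python, from cell import status, cams, sign_off gives the robot as it stands. The module is installed in compiled form; this text tells all that it offers.
- The arm moves only by the tool drive_tool, never from a script. Its argument "deltas" is a list of rows, each a list of 3 entries, a list of its own where there are three numbers: the opening, from 0 (shut) to 1 (fully open), then the shift along the tool's x, y, z as a fraction of full scale, then the turn, a rotation vector about the tool's x, y, z as a fraction of full scale. A call has exactly 10 rows; each row shifts and turns the commanded pose from where the row before left it, along the tool's axes as they then stand; what a row does not reach is not made up. Full scale, the value 1, is 0.03 m for a shift and 0.15 rad for a turn. A row lasts 1/10 s, in which the tool goes at most 50 mm and 8.59 degrees, less where a joint would pass 70% of its speed; a pose out of reach is approached as far as the arm can. A call with a number of a shift or a turn outside -1 to 1 is refused whole. A call with a gripper value outside its range is refused whole. The fingers move at their own pace and stop on an object; "newtons" is the grip in N (left out, the last holds). Time passes only in rows, so rows that do not move let the fingers close, or fill a call up. It gives the time, the measured TCP pose, the force and the opening at its end, in the units of the state.
- status.state(): the state, without advancing time (a new reading comes with each control period).
- cams.grab_frame(name): name is "scene" or "top" or "wrist"; returns a dict with "color" (420x560x3 uint8, red, green, blue), "z_map" (420x560 float32, m along the optical axis (not along the pixel's ray), 0 where there is no reading), "fx", "fy", "cx", "cy" (pixels), "k1" (the pictures are not rectified: a ray, as slopes to the right and down, at radius r is drawn at 1 + k1 r^2 times it, then the intrinsics apply), "rvec" (rotation vector, rad) and "tvec" (3), from world to camera coordinates, as OpenCV has them. Camera axes: x right, y down, z forward; pixel columns grow to the right and rows downward; lengths in m; the calibration is good to about 2 mm. A picture is of the moment at which its call begins.
- sign_off(): hands the job in, once; it reports no verdict.
Trained networks look in a picture, given as the dict that the camera call returned (one of the last four; its "shot" number tells which), for a name from the list of things; names that differ only in an ending like _2 or _b are one class to them, and where a whole thing is asked for, a point or a joint stands for the part that bears it (a point fixed in the world has none). Each returns a list of dicts, best first, with "p" (0 to 1); they miss things now and then, are a little off and sometimes report something else, mostly with a low value. They report only what shows in the picture. A call takes as long as a camera call. They do not tell look-alikes from the thing itself.
- cams.spot_in(picture, query): "at" ([row, column] in pixels, amid what is visible of it).
- cams.silhouettes(picture, query): "mask" (420x560 bool, what is visible of it) and "at" ([row, column] in pixels, amid what is visible of it).
- cams.place_of(picture, query): "at" ([row, column] in pixels: a listed point, or the origin of a listed thing).
The state is a dict: "time": time; "qpos": joint angles; "joint_velocities": joint speeds; "joint_torque": joint torques, N m; "position": TCP position; "tool_rot": TCP orientation; "force": force on the tool from outside, world axes, zero at the start; "torque": the same for the moment, N m; "width": finger opening in m.
Only numpy, scipy, OpenCV 4.12 (cv2) and the standard library are available. Lean on these libraries where they do the work, as an engineer would, in place of code of your own. Each camera call takes 0.05 s, during which the arm holds its last target.

## Task

A metal tube lies in the trough of the length gauge on the bench. Slide the carriage that has the flat stop plate along its rail until the plate just meets the end of the tube that faces it, without shoving the tube along, then turn that carriage's bar handle clockwise (seen from above) as far as it goes to clamp it there, and let go.

Things in the scene. Friction and masses are not known exactly. Their poses are not given: they have to be found in the camera images.
- clamp_grip (a point): Black bar handle on top of the stop carriage (dark steel block, 70 x 60 mm, at the right-hand end of the rail seen from the robot). Bar 14 mm thick, 50 long, 34 tall, on a 32 mm disc. Point: on the vertical turning axis, 11 mm below the bar's top, 95 mm above the bench. Axes turn with the bar: y along it, x across, z up. The gripped bar can pull the carriage, which drags with about 3 N.
- clamp (a joint): Angle of the bar handle, rad, 0 to 1.45, growing clockwise seen from above. 0: bar along the rail, carriage free; 1.45 (end stop): bar across the rail, clamped. Starts at 0 to 0.25. It drags lightly (0.06 N m), up to 0.25 N m over the last half as the clamp bites, and stays where left.
- stop_face (a point): Front face of the stop plate, a flat upright steel plate (110 mm wide, 8 thick, top 58 mm above the bench) fixed to the stop carriage and reaching across the tube's line. Point: on the tube's centre line, 38 mm ahead of the handle's axis. Axes: y along the rail from plate to tube (the way to slide), x away from the robot, z up. The small carriage with a pin and round thumbscrew is another.
- tube_end (a point): Centre of the tube end that faces the stop plate. Plain aluminium tube, 32 mm diameter, 140 mm long, about 0.4 kg, loose in a V trough parallel to the rail, centre line 41 mm above the bench; it slides along the trough if pushed with 2 to 5 N. At the start it is 40 to 160 mm from the plate; the carriage can always reach it.
Mind the look-alikes: they are no part of the job. Of the things shaped like the part that bears tube_end, the aluminium one is meant.

How it is judged:
By the outcome, as a careful person would: the job done as asked, in the order asked, and still so for the second after the job is handed in, with the robot touching nothing.
It also fails if it takes over 38 s, if anything falls off the work surface, if the arm or the gripper's body presses on something with over 40 N, if the wrist force passes 120 N, or if a joint passes its speed limit or range.

## Working session

There is one attempt and no reset: what is moved stays moved. The work goes in short steps, Python scripts to look and compute and a tool call to move; the robot and the scene stay as the last step left them, time stands still between calls to the robot, and variables do not carry over. Pictures are saved under pics/ and viewed, and the job is handed in when it is done.

Besides the shell and the picture viewer there is one more tool, called after "Emit:" by a JSON object that holds its "method" and its "body". drive_tool: Moves the arm, as the interface text tells. Its arguments: {"type":"object","properties":{"deltas":{"type":"array"},"newtons":{"type":"number"}},"required":["deltas"]}

```bash
mkdir -p pics
cat > h.py <<'E'
import numpy as np, cv2
from cell import status, cams, sign_off
def ray(pic,r,c):
    x=(c-pic['cx'])/pic['fx']; y=(r-pic['cy'])/pic['fy']
    k=pic['k1']; u=np.array([x,y]); v=u.copy()
    for _ in range(20): v=u/(1+k*(v@v))
    R=cv2.Rodrigues(np.array(pic['rvec'],float))[0]; t=np.array(pic['tvec'],float).ravel()
    return R,t,np.array([v[0],v[1],1.])
def atz(pic,r,c,z):
    R,t,d=ray(pic,r,c); o=-R.T@t; w=R.T@d
    return o+w*(z-o[2])/w[2]
def atdepth(pic,r,c):
    R,t,d=ray(pic,r,c); zz=pic['z_map'][int(round(r)),int(round(c))]
    return R.T@(d*zz-t)
def save(pic,n): cv2.imwrite('pics/'+n+'.png',cv2.cvtColor(pic['color'],cv2.COLOR_RGB2BGR))
E
python3 - <<'E'
from h import *
print(status.state())
for n in ['scene','top']:
    p=cams.grab_frame(n); save(p,n+'0')
    R,t,d=ray(p,210,280); print(n,p['k1'],p['fx'],-R.T@t)
    for q,z in [('clamp_grip',.095),('stop_face',.041),('tube_end',.041)]:
        for o in cams.place_of(p,q)[:4]: print(q,o['p'],o['at'],atz(p,*o['at'],z).round(4),atdepth(p,*o['at']).round(4))
E
```

```text
{'time': 0.0, 'qpos': array([-8.11129945e+01,  1.77060597e+01,  9.36907623e+01,  5.23764520e-04,
        6.87390929e+01, -3.99493139e+00]), 'joint_velocities': array([ 0.11825418, -0.04001312,  0.01065345,  0.04971919,  0.00575108,
       -0.03546058]), 'joint_torque': array([ 3.85340345e-04, -4.15248406e+01, -2.76663530e+01,  9.29913358e-05,
        1.02101814e-02, -1.29181623e-05]), 'position': array([ 0.13916949, -0.60844254,  0.23001988]), 'tool_rot': array([-94.20050881,  89.86408425,  98.68123759]), 'force': array([-0.00644158,  1.27412444, -0.0934789 ]), 'torque': array([ 0.0070683 , -0.02582405, -0.01952563]), 'width': 0.08542779694027616}
scene 0.04264679944339231 470.42719441505113 [0.95653886 0.55136424 0.68632086]
clamp_grip 0.59 [167.9, 256.2] [ 0.5546 -0.1321  0.095 ] [ 0.5622 -0.1191  0.1062]
stop_face 0.66 [193.0, 296.2] [ 0.4961 -0.0697  0.041 ] [ 0.4926 -0.0743  0.0361]
tube_end 0.89 [410.3, 212.9] [0.8672 0.2435 0.041 ] [8.616e-01 2.243e-01 7.000e-04]
tube_end 0.65 [157.2, 343.5] [ 0.329  -0.1111  0.041 ] [ 0.2953 -0.1467  0.0063]
tube_end 0.64 [222.2, 322.0] [0.5076 0.0336 0.041 ] [0.5176 0.0451 0.0553]
tube_end 0.64 [347.4, 179.4] [0.8623 0.1266 0.041 ] [0.8595 0.1138 0.0216]
top -0.06734477968944744 384.7758750753815 [0.42323748 0.00262404 0.84779156]
clamp_grip 0.66 [217.2, 362.1] [ 0.5519 -0.1227  0.095 ] [ 0.5501 -0.1209  0.1057]
stop_face 0.67 [253.3, 333.4] [ 0.4842 -0.0704  0.041 ] [ 0.4846 -0.0709  0.0361]
tube_end 0.86 [92.7, 201.1] [0.8489 0.2305 0.041 ] [0.853  0.2327 0.0332]
tube_end 0.74 [343.3, 367.6] [ 0.3043 -0.1383  0.041 ] [ 0.3014 -0.1418  0.0212]
tube_end 0.6 [243.1, 278.3] [0.5041 0.045  0.041 ] [0.503  0.0443 0.0527]
tube_end 0.59 [368.0, 190.0] [0.2481 0.2189 0.041 ] [0.2459 0.2216 0.0308]
```

View pics/scene0.png

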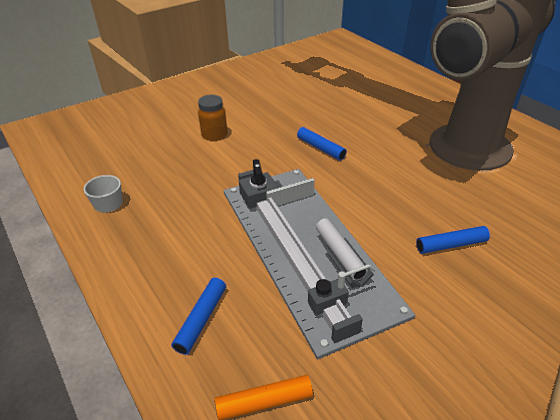

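View pics/top0.png

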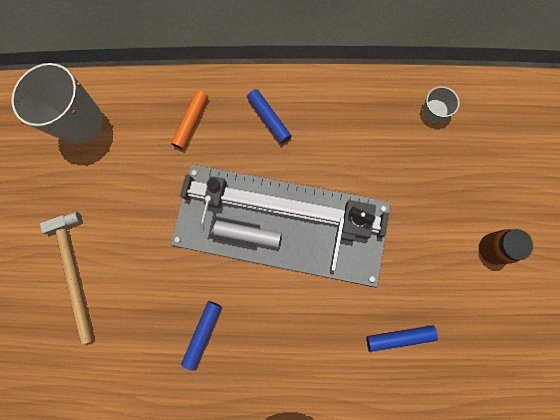

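The scene picture shows the stop carriage with its black handle at about (168,257), the plate at (190,293) and the aluminium tube from (222,325) to (275,360). The top view has the carriage at (217,360), the plate at (245,337) and the tube's near end at (241,279). The blue and orange tubes are the look-alikes.

Run:
```python
from h import *
p=cams.grab_frame('top')
im=cv2.cvtColor(p['color'],cv2.COLOR_RGB2BGR)[160:290,170:400]
cv2.imwrite('pics/topcrop.png',cv2.resize(im,None,fx=3.4,fy=3.4,interpolation=cv2.INTER_CUBIC))
R,t,_=ray(p,0,0)
# point cloud
P=np.full((420,560,3),np.nan)
for r in range(160,290):
    for c in range(170,400):
        if p['z_map'][r,c]>0: P[r,c]=atdepth(p,r,c)
np.save('P.npy',P)
for m in cams.silhouettes(p,'tube_end'):
    mk=m['mask']; print(m['p'],m['at'],mk.sum())
    q=P[mk]; q=q[~np.isnan(q[:,0])]
    if len(q)>50:
        # tube top ridge
        print(q.mean(0).round(4),np.percentile(q[:,2],[2,50,98]).round(4)); 
        x=q[:,:2]-q[:,:2].mean(0); u=np.linalg.svd(x,full_matrices=False)[2]; print(u[0],np.ptp(x@u[0]),np.degrees(np.arctan2(*u[0][::-1])))
        s=(x@u[0]); print(s.min(),s.max(), q[:,:2].mean(0)+u[0]*s.min(),q[:,:2].mean(0)+u[0]*s.max())
for nm in ['clamp_grip','stop_face']:
  for m in cams.silhouettes(p,nm)[:2]:
    mk=m['mask']; q=P[mk]; q=q[~np.isnan(q[:,0])]
    print(nm,m['p'],m['at'],mk.sum(),q.min(0) if len(q) else 0,q.max(0) if len(q) else 0)
# handle points
H=P[195:235,335:385].reshape(-1,3)
for lo,hi in [(.09,.12),(.062,.09),(.045,.062),(.02,.045)]:
    k=(H[:,2]>lo)&(H[:,2]<hi); h=H[k]; print(lo,k.sum(),h.mean(0).round(4))
    if k.sum()>4:
        x=h[:,:2]-h[:,:2].mean(0);w,v=np.linalg.eigh(x.T@x/len(x)); print(np.sqrt(w)*3.46, np.degrees(np.arctan2(v[1,1],v[0,1])))
```

```text
0.9 [117.3, 191.2] 885
0.79 [114.3, 268.1] 826
0.62 [334.4, 202.8] 1050
0.61 [233.8, 248.0] 1026
[0.5228 0.1102 0.054 ] [0.0424 0.0553 0.0595]
[-0.188974   -0.98198209] 0.14807489071113317 -100.89291428406541
-0.07876752075028955 0.06930736996084362 [0.53769557 0.18753863] [0.50971327 0.04213174]
0.59 [337.0, 400.0] 1039
clamp_grip 0.67 [216.1, 357.4] 290 [ 0.54115039 -0.1442482   0.07135773] [ 0.56980316 -0.09761483  0.10987996]
stop_face 0.57 [228.0, 355.3] 1401 [ 0.44935468 -0.15600815  0.00850897] [ 0.59448875 -0.06386075  0.10987996]
0.09 217 [ 0.5555 -0.1213  0.1048]
[0.01488166 0.04923192] 65.92350826909377
0.062 221 [ 0.5525 -0.1177  0.0697]
[0.04827976 0.05543396] -179.37189472260715
0.045 747 [ 0.5512 -0.121   0.0581]
[0.07544614 0.0985478 ] 96.90227356430748
0.02 236 [ 0.558  -0.1245  0.0351]
[0.04573394 0.14513252] 78.77361953406711
```

View pics/topcrop.png

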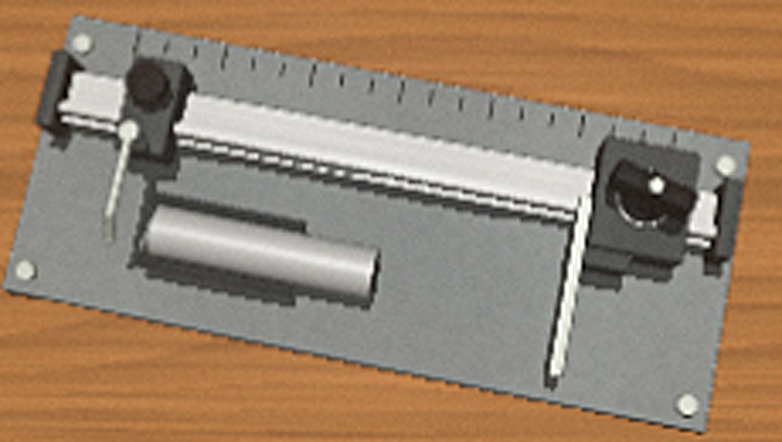

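```bash
cat >> h.py <<'E'
from scipy.spatial.transform import Rotation as Ro
def toolR(s=None):
    s=s or status.state(); return Ro.from_euler('xyz',s['tool_rot'],degrees=True).as_matrix()
def plan(target,barang,n=1):
    """fractions total to go: shift in tool axes /0.03, yaw turn so tool y is perpendicular to bar"""
    s=status.state(); R=toolR(s); d=R.T@(np.array(target)-s['position'])
    yy=np.degrees(np.arctan2(R[1,1],R[0,1]))
    dy=(barang+90-yy+90)%180-90
    print('t',s['time'],'pos',s['position'].round(4),'yaw_y',yy.round(2),'q6',s['qpos'][5].round(1),'dyaw',dy.round(2),'turn_x frac total',(-np.radians(dy)/.15).round(3))
    print('shift frac total',(d/.03).round(3),'tilt',(Ro.from_matrix(R.T@np.c_[[0,0,-1],R[:,1],np.cross([0,0,-1],R[:,1])]).as_rotvec()/.15).round(4))
    print('force',s['force'].round(2),'tq',s['torque'].round(3),'w',s['width'])
E
python3 - <<'E'
from h import *
print(toolR().round(3))
plan([.5545,-.1213,.17],66)
E
```

```text
[[ 0.     0.223 -0.975]
 [-0.    -0.975 -0.223]
 [-1.     0.     0.   ]]
t 0.6 pos [ 0.1393 -0.6093  0.2313] yaw_y -77.12 q6 -4.0 dyaw 53.12 turn_x frac total -6.181
shift frac total [  2.042 -12.772 -17.118] tilt [-0.      0.0001 -0.0003]
force [-0.96  0.77  0.06] tq [-0.081  0.046 -0.024] w 0.08556022830848528
```

Emit:
{"method": "drive_tool", "body": {"deltas": [[1,[0,-0.6,-0.8],[0,0,0]],[1,[0,-0.65,-0.87],[0,0,0]],[1,[0,-0.65,-0.87],[0,0,0]],[1,[0,-0.65,-0.87],[0,0,0]],[1,[0,-0.65,-0.87],[0,0,0]],[1,[0,-0.65,-0.87],[0,0,0]],[1,[0,-0.65,-0.87],[0,0,0]],[1,[0,-0.65,-0.87],[0,0,0]],[1,[0,-0.65,-0.87],[0,0,0]],[1,[0,-0.65,-0.87],[0,0,0]]], "newtons": 40}}

```text
time: 1.6
position: [0.3493, -0.3619, 0.2316]
tool_rot: [120.0, 90.0, -47.1]
force: [-0.2, -1.2, -0.3]
width: 0.0853
```

Emit:
{"method": "drive_tool", "body": {"deltas": [[1,[0,-0.65,-0.87],[0,0,0]],[1,[0,-0.65,-0.87],[0,0,0]],[1,[0,-0.65,-0.87],[0,0,0]],[1,[0,-0.65,-0.87],[0,0,0]],[1,[0,-0.65,-0.87],[0,0,0]],[1,[0,-0.65,-0.87],[0,0,0]],[1,[0,-0.65,-0.87],[0,0,0]],[1,[0,-0.65,-0.87],[0,0,0]],[1,[0,-0.65,-0.87],[0,0,0]],[1,[0,-0.47,-0.66],[0,0,0]]]}}

```text
time: 2.6
position: [0.5558, -0.1197, 0.2315]
tool_rot: [178.9, 90.0, 11.8]
force: [0.4, -0.6, 0.7]
width: 0.0852
```

Emit:
{"method": "drive_tool", "body": {"deltas": [[1,[0,0,0],[-0.618,0,0]],[1,[0,0,0],[-0.618,0,0]],[1,[0,0,0],[-0.618,0,0]],[1,[0,0,0],[-0.618,0,0]],[1,[0,0,0],[-0.618,0,0]],[1,[0,0,0],[-0.618,0,0]],[1,[0,0,0],[-0.618,0,0]],[1,[0,0,0],[-0.618,0,0]],[1,[0,0,0],[-0.618,0,0]],[1,[0,0,0],[-0.618,0,0]]]}}

```text
time: 3.6
position: [0.5546, -0.1213, 0.2314]
tool_rot: [96.1, 90.0, -17.7]
force: [0.2, -1.0, 1.1]
width: 0.0853
```

Run:
```python
from h import *
p=cams.grab_frame('wrist'); save(p,'w1')
plan([.5545,-.1213,.12],66)
R,t,d=ray(p,210,280); print(-R.T@t,p['fx'],p['k1'],R.T@[0,0,1])
for q,z in [('clamp_grip',.095),('stop_face',.041),('tube_end',.041)]:
    for o in cams.place_of(p,q)[:3]: print(q,o['p'],o['at'],atz(p,*o['at'],z).round(4),atdepth(p,*o['at']).round(4))
```

```text
t 3.65 pos [ 0.5546 -0.1213  0.2314] yaw_y -23.65 q6 6.9 dyaw -0.35 turn_x frac total 0.041
shift frac total [ 3.713 -0.004 -0.   ] tilt [-0.      0.0002 -0.0007]
force [ 0.67  0.75 -0.25] tq [-0.054  0.003  0.012] w 0.0855207221042951
[ 0.58277191 -0.05551479  0.37432209] 372.88686500069446 0.021604863231791383 [-0.11259846 -0.25505962 -0.96034691]
clamp_grip 0.93 [194.9, 276.8] [ 0.554  -0.1239  0.095 ] [ 0.5554 -0.1208  0.1077]
stop_face 0.82 [156.1, 184.7] [ 0.4874 -0.0709  0.041 ] [ 0.4875 -0.0709  0.0411]
tube_end 0.85 [17.3, 146.3] [0.5117 0.0411 0.041 ] [0.5125 0.04   0.0449]
```

View pics/w1.png

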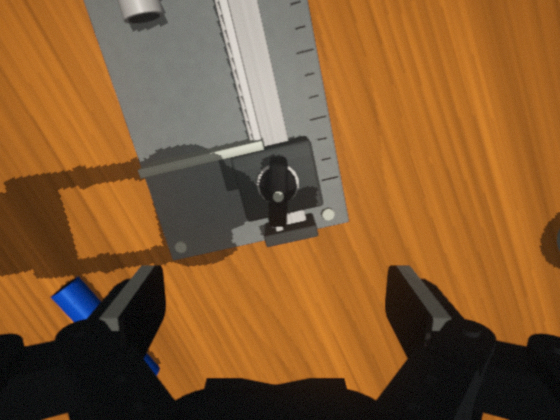

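The wrist view shows the bar handle at about (185,278), the plate running from (172,145) to (147,262), and the tube's near end at (18,143).

```bash
cat >> h.py <<'E'
def cloud(p):
    rr,cc=np.mgrid[0:420,0:560].astype(float); x=np.stack([(cc-p['cx'])/p['fx'],(rr-p['cy'])/p['fy']],-1); v=x.copy()
    for _ in range(20): v=x/(1+p['k1']*(v**2).sum(-1,keepdims=True))
    R,t,_=ray(p,0,0); z=p['z_map'][...,None]
    P=(np.concatenate([v,np.ones_like(z)],-1)*z-t)@R; P[z[...,0]<=0]=np.nan
    return P
def fit(h):
    c=h[:,:2].mean(0);x=h[:,:2]-c;w,v=np.linalg.eigh(x.T@x/len(x)); a=np.degrees(np.arctan2(v[1,1],v[0,1]))%180
    return a,[np.ptp(x@v[:,1]),np.ptp(x@v[:,0])],((x@v[:,1]).max()+(x@v[:,1]).min())/2*v[:,1]+((x@v[:,0]).max()+(x@v[:,0]).min())/2*v[:,0]+c
E
python3 - <<'E'
from h import *
for n in ['wrist','top']:
    p=cams.grab_frame(n); P=cloud(p); Q=P.reshape(-1,3)
    print(n)
    k=(abs(Q[:,0]-.555)<.05)&(abs(Q[:,1]+.121)<.05)&(Q[:,2]>.1)&(Q[:,2]<.112); print('bar',k.sum(),np.median(Q[k,2]).round(4),fit(Q[k]))
    # plate top
    k=(Q[:,0]>.42)&(Q[:,0]<.535)&(Q[:,1]>-.16)&(Q[:,1]<-.03)&(Q[:,2]>.05)&(Q[:,2]<.065); print('plate',k.sum(),np.median(Q[k,2]).round(4),fit(Q[k]), Q[k].mean(0))
    u=np.array([np.cos(np.radians(79.1)),np.sin(np.radians(79.1))])
    s=Q[k][:,:2]@u; print('plate s',np.percentile(s,[1,10,50,90,99]).round(4))
    k=(Q[:,0]>.45)&(Q[:,0]<.58)&(Q[:,1]>.0)&(Q[:,1]<.15)&(Q[:,2]>.045)&(Q[:,2]<.062)
    k&=abs(Q[:,0]-.523-(Q[:,1]-.11)*.192)<.02
    print('tube',k.sum(),fit(Q[k]), 's',np.percentile(Q[k][:,:2]@u,[0,1,3,10]).round(4))
    # rail / block top edges
    k=(abs(Q[:,0]-.555)<.06)&(abs(Q[:,1]+.121)<.06)&(Q[:,2]>.052)&(Q[:,2]<.064); print('block',k.sum(),np.median(Q[k,2]))
E
```

```text
wrist
bar 1206 0.1059 (np.float64(65.85800693133021), [np.float64(0.049197306343073136), np.float64(0.013830482155681757)], array([ 0.55588515, -0.12197834]))
plate 2398 0.0587 (np.float64(134.7814597077177), [np.float64(0.1180347764727186), np.float64(0.05757039668954218)], array([ 0.50614981, -0.09222934])) [ 0.51140527 -0.09783283  0.05832564]
plate s [-0.0434 -0.0331  0.0079  0.0212  0.0226]
tube 735 (np.float64(162.91490476676196), [np.float64(0.03204657310057135), np.float64(0.014678090354386497)], array([0.51165717, 0.04742751])) s [0.1361 0.1365 0.1371 0.1375]
block 5165 0.05970859651466874
top
bar 29 0.1057 (np.float64(20.074865585957212), [np.float64(0.014823750323043514), np.float64(0.007736343720081149)], array([ 0.56217651, -0.10170277]))
plate 263 0.0584 (np.float64(160.5972301614296), [np.float64(0.09259223176219797), np.float64(0.02541888961658408)], array([ 0.49492151, -0.07885097])) [ 0.50261068 -0.08131805  0.05818306]
plate s [-0.0013  0.0033  0.0173  0.0224  0.0233]
tube 777 (np.float64(78.9335059196248), [np.float64(0.11201924780927948), np.float64(0.032023699265343555)], array([0.52111119, 0.0969852 ])) s [0.1378 0.1386 0.1408 0.1483]
block 406 0.059557502894892145
```

Run:
```python
from h import *
plan([.5559,-.1220,.078],65.9)
```

```text
t 3.9 pos [ 0.5546 -0.1214  0.2313] yaw_y -24.08 q6 7.3 dyaw -0.02 turn_x frac total 0.002
shift frac total [5.111e+00 4.800e-02 2.000e-03] tilt [ 0.     -0.0003 -0.0003]
force [ 0.66 -0.01  0.02] tq [-0.021 -0.054  0.017] w 0.08539906906132111
```

Emit:
{"method": "drive_tool", "body": {"deltas": [[1,[0.6,0.048,0],[0,0,0]],[1,[0.7,0,0],[0,0,0]],[1,[0.7,0,0],[0,0,0]],[1,[0.7,0,0],[0,0,0]],[1,[0.7,0,0],[0,0,0]],[1,[0.7,0,0],[0,0,0]],[1,[0.5,0,0],[0,0,0]],[1,[0.3,0,0],[0,0,0]],[1,[0.21,0,0],[0,0,0]],[1,[0,0,0],[0,0,0]]]}}

```text
time: 4.9
position: [0.5557, -0.1219, 0.0775]
tool_rot: [-83.5, 90.0, 162.5]
force: [0.1, 0.3, -0.2]
width: 0.0852
```

Emit:
{"method": "drive_tool", "body": {"deltas": [[0,[0,0,0],[0,0,0]],[0,[0,0,0],[0,0,0]],[0,[0,0,0],[0,0,0]],[0,[0,0,0],[0,0,0]],[0,[0,0,0],[0,0,0]],[0,[0,0,0],[0,0,0]],[0,[0,0,0],[0,0,0]],[0,[0,0,0],[0,0,0]],[0,[0,0,0],[0,0,0]],[0,[0,0,0],[0,0,0]]], "newtons": 50}}

```text
time: 5.9
position: [0.5565, -0.1222, 0.0785]
tool_rot: [96.3, 89.9, -17.7]
force: [-0.0, -1.1, 4.5]
width: 0.0131
```

Run:
```python
from h import *
a=np.radians(79); s=status.state()
plan(s['position']+np.array([np.cos(a),np.sin(a),0])*.1,65.9)
p=cams.grab_frame('wrist'); save(p,'w2')
```

```text
t 5.9 pos [ 0.5565 -0.1222  0.0785] yaw_y -24.01 q6 7.3 dyaw -0.09 turn_x frac total 0.011
shift frac total [-1.000e-03 -7.500e-01 -3.248e+00] tilt [ 0.     -0.001  -0.0046]
force [-0.03 -1.06  4.47] tq [-0.012 -0.1   -0.063] w 0.013131831638409707
```

View pics/w2.png

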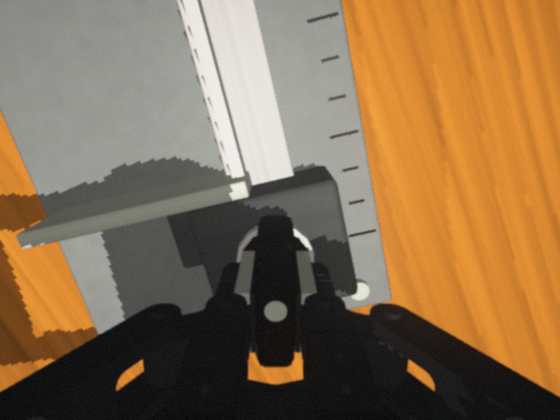

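Emit:
{"method": "drive_tool", "body": {"deltas": [[0,[0,-0.04,-0.16],[0,0,0]],[0,[0,-0.07,-0.31],[0,0,0]],[0,[0,-0.08,-0.35],[0,0,0]],[0,[0,-0.08,-0.35],[0,0,0]],[0,[0,-0.08,-0.35],[0,0,0]],[0,[0,-0.08,-0.35],[0,0,0]],[0,[0,-0.08,-0.35],[0,0,0]],[0,[0,-0.07,-0.3],[0,0,0]],[0,[0,-0.05,-0.2],[0,0,0]],[0,[0,-0.02,-0.1],[0,0,0]]]}}

```text
time: 6.95
position: [0.5726, -0.0361, 0.0785]
tool_rot: [10.9, 90.0, -103.0]
force: [-0.7, -2.3, 6.3]
width: 0.0129
```

```bash
cat > gap.py <<'E'
from h import *
import sys
a=np.radians(79); u=np.array([np.cos(a),np.sin(a)]);nn=np.array([u[1],-u[0]])
s=status.state(); R=toolR(s)
print('t',s['time'],s['position'].round(4),'s_tcp',(s['position'][:2]@u).round(4),'n',(s['position'][:2]@nn).round(4),'f',(R.T@s['force']).round(2),'fu',(s['force'][:2]@u).round(2),'fn',(s['force'][:2]@nn).round(2),'tq',s['torque'].round(3),'w',round(s['width'],4))
tc=np.array([.5211,.0970])@nn
for n in sys.argv[1].split(','):
    p=cams.grab_frame(n); P=cloud(p); Q=P.reshape(-1,3); sv=Q[:,:2]@u; nv=Q[:,:2]@nn
    k=(Q[:,2]>.045)&(Q[:,2]<.066)&(abs(nv-tc)<.04)&(sv>.09)&(sv<.2)
    # profile of heights along tube ridge
    k2=k&(abs(nv-tc)<.006)
    b=np.arange(.09,.2,.001); i=np.digitize(sv[k2],b)
    print(n,[(round(b[j-1],3),round(float(np.median(Q[k2][i==j,2])),3),int((i==j).sum())) for j in range(1,len(b)) if (i==j).any()][:60])
    im=cv2.cvtColor(p['color'],cv2.COLOR_RGB2BGR); 
    if n=='top': im=cv2.resize(im[180:270,210:360],None,fx=5,fy=5,interpolation=cv2.INTER_CUBIC)
    cv2.imwrite('pics/%s_%s.png'%(sys.argv[2],n),im)
E
python3 gap.py wrist,top a1
```

```text
t 6.95 [ 0.5726 -0.0361  0.0785] s_tcp 0.0738 n 0.569 f [-6.32  0.35  2.41] fu -2.42 fn -0.2 tq [-0.427  0.178 -0.069] w 0.0129
wrist [(np.float64(0.102), 0.058, 13), (np.float64(0.103), 0.058, 52), (np.float64(0.104), 0.058, 52), (np.float64(0.105), 0.058, 55), (np.float64(0.106), 0.058, 54), (np.float64(0.107), 0.058, 53), (np.float64(0.108), 0.058, 54), (np.float64(0.109), 0.058, 59), (np.float64(0.11), 0.053, 153), (np.float64(0.137), 0.053, 31), (np.float64(0.138), 0.056, 59), (np.float64(0.139), 0.056, 63), (np.float64(0.14), 0.056, 66), (np.float64(0.141), 0.057, 66), (np.float64(0.142), 0.056, 64), (np.float64(0.143), 0.057, 63), (np.float64(0.144), 0.056, 68), (np.float64(0.145), 0.057, 64), (np.float64(0.146), 0.056, 65), (np.float64(0.147), 0.056, 64), (np.float64(0.148), 0.056, 67), (np.float64(0.149), 0.056, 71), (np.float64(0.15), 0.056, 67), (np.float64(0.151), 0.056, 72), (np.float64(0.152), 0.057, 70), (np.float64(0.153), 0.057, 67), (np.float64(0.154), 0.056, 64), (np.float64(0.155), 0.056, 74), (np.float64(0.156), 0.056, 66), (np.float64(0.157), 0.056, 72), (np.flo
[... 780 characters left out ...]
057, 78), (np.float64(0.183), 0.056, 82), (np.float64(0.184), 0.056, 85), (np.float64(0.185), 0.057, 82), (np.float64(0.186), 0.056, 89), (np.float64(0.187), 0.057, 80)]
top [(np.float64(0.183), 0.058, 3), (np.float64(0.184), 0.058, 3), (np.float64(0.185), 0.057, 3), (np.float64(0.186), 0.059, 2), (np.float64(0.187), 0.056, 4), (np.float64(0.188), 0.057, 1), (np.float64(0.189), 0.058, 4), (np.float64(0.19), 0.059, 3), (np.float64(0.191), 0.056, 3), (np.float64(0.192), 0.057, 3), (np.float64(0.193), 0.057, 2), (np.float64(0.194), 0.058, 2), (np.float64(0.195), 0.058, 4), (np.float64(0.196), 0.057, 2), (np.float64(0.197), 0.057, 4), (np.float64(0.198), 0.057, 2), (np.float64(0.199), 0.056, 4)]
```

View pics/a1_wrist.png

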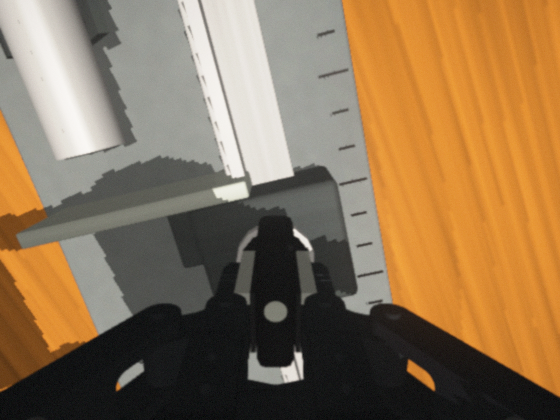

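View pics/a1_top.png

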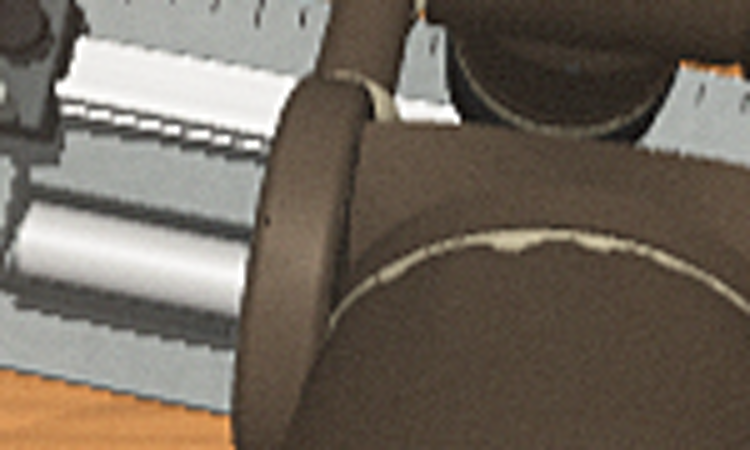

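The wrist view shows the plate about 27 mm short of the tube end, whose edge is near (155,90). The top view is blocked by the arm.

Emit:
{"method": "drive_tool", "body": {"deltas": [[0,[0,-0.015,-0.065],[0,0,0]],[0,[0,-0.025,-0.11],[0,0,0]],[0,[0,-0.025,-0.11],[0,0,0]],[0,[0,-0.025,-0.11],[0,0,0]],[0,[0,-0.025,-0.11],[0,0,0]],[0,[0,-0.025,-0.11],[0,0,0]],[0,[0,-0.015,-0.065],[0,0,0]],[0,[0,-0.01,-0.03],[0,0,0]],[0,[0,0,0],[0,0,0]],[0,[0,0,0],[0,0,0]]]}}

```text
time: 8.05
position: [0.5765, -0.0149, 0.0785]
tool_rot: [-21.3, 90.0, -135.3]
force: [-1.4, -2.5, 6.3]
width: 0.0131
```

```bash
cat > gap2.py <<'E'
from h import *
import sys
a=np.radians(79); u=np.array([np.cos(a),np.sin(a)]);nn=np.array([u[1],-u[0]])
s=status.state(); R=toolR(s)
print('t',s['time'],s['position'].round(4),'s_tcp',(s['position'][:2]@u).round(4),'n',(s['position'][:2]@nn).round(4),'fu',(s['force'][:2]@u).round(2),'fn',(s['force'][:2]@nn).round(2),'fz',s['force'][2].round(2),'tq',s['torque'].round(3),'w',round(s['width'],4))
tc=np.array([.5211,.0970])@nn
p=cams.grab_frame('wrist'); P=cloud(p); Q=P.reshape(-1,3); sv=Q[:,:2]@u; nv=Q[:,:2]@nn
pf=s['position'][:2]@u+.0365   # rough face
for w in (.004,.008):
    k=abs(nv-tc)<w
    f=k&(Q[:,2]>.025)&(Q[:,2]<.056)&(abs(sv-pf)<.004); print('face',f.sum(),np.median(sv[f]).round(5))
    top=k&(Q[:,2]>.0565)&(sv<pf+.002)&(sv>pf-.012); print('platetop',np.percentile(sv[top],[1,50,99]).round(4))
    t=k&(Q[:,2]>.0545)&(sv>pf+.0)&(sv<.25)&(sv>.13); print('tube end',np.percentile(sv[t],[0,.2,1]).round(5),np.sort(sv[t])[:5].round(4), 'zmed',np.median(Q[t,2]).round(4))
im=cv2.cvtColor(p['color'],cv2.COLOR_RGB2BGR)
cv2.imwrite('pics/%s.png'%sys.argv[1],cv2.resize(im[100:300,0:280],None,fx=2.8,fy=2.8))
E
python3 gap2.py b1
```

```text
t 8.05 [ 0.5765 -0.0149  0.0785] s_tcp 0.0954 n 0.5688 fu -2.76 fn -0.92 fz 6.25 tq [-0.305  0.143  0.056] w 0.0131
face 168 0.13214
platetop [0.1243 0.1283 0.1322]
tube end [0.13188 0.13202 0.13851] [0.1319 0.1319 0.1319 0.132  0.132 ] zmed 0.0567
face 339 0.13213
platetop [0.1243 0.1286 0.1322]
tube end [0.13188 0.13202 0.13834] [0.1319 0.1319 0.1319 0.1319 0.1319] zmed 0.0563
```

View pics/b1.png

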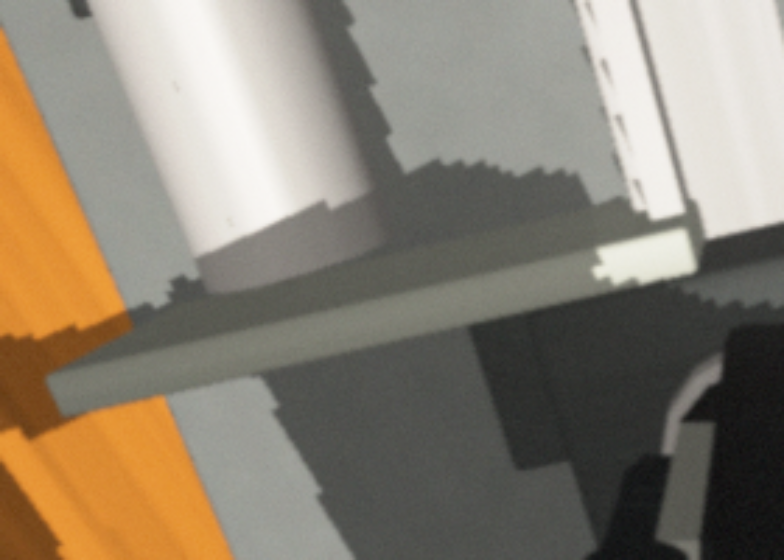

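The view shows the plate edge just short of the tube end, with a gap of about 6 mm. Next I move 4.5 mm, then creep.

Emit:
{"method": "drive_tool", "body": {"deltas": [[0,[0,-0.007,-0.03],[0,0,0]],[0,[0,-0.007,-0.03],[0,0,0]],[0,[0,-0.007,-0.03],[0,0,0]],[0,[0,-0.007,-0.03],[0,0,0]],[0,[0,-0.007,-0.026],[0,0,0]],[0,[0,0,0],[0,0,0]],[0,[0,0,0],[0,0,0]],[0,[0,0,0],[0,0,0]],[0,[0,0,0],[0,0,0]],[0,[0,0,0],[0,0,0]]]}}

```text
time: 9.1
position: [0.5773, -0.0106, 0.0785]
tool_rot: [-20.2, 90.0, -134.2]
force: [-0.9, -2.7, 7.4]
width: 0.0129
```

```bash
sed -i 's/sv>.13)/sv>.1365)/' gap2.py; python3 gap2.py b2
```

```text
t 9.1 [ 0.5773 -0.0106  0.0785] s_tcp 0.0997 n 0.5687 fu -2.81 fn -0.38 fz 7.37 tq [-0.338  0.145  0.067] w 0.0129
face 77 0.13647
platetop [0.1288 0.1329 0.1366]
tube end [0.1365  0.13822 0.13918] [0.1365 0.1365 0.1365 0.1365 0.1366] zmed 0.0567
face 203 0.13653
platetop [0.1288 0.1328 0.1366]
tube end [0.1365  0.13669 0.13912] [0.1365 0.1365 0.1365 0.1365 0.1365] zmed 0.0563
```

View pics/b2.png

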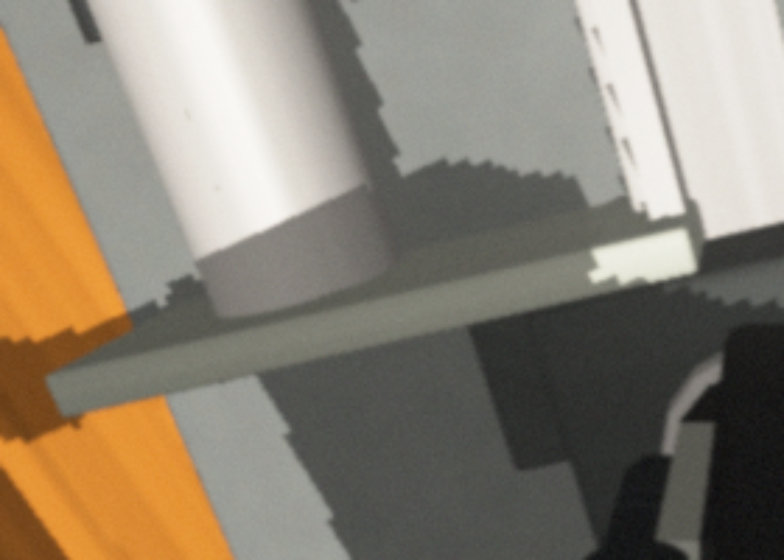

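Emit:
{"method": "drive_tool", "body": {"deltas": [[0,[0,-0.002,-0.008],[0,0,0]],[0,[0,-0.002,-0.008],[0,0,0]],[0,[0,-0.002,-0.008],[0,0,0]],[0,[0,-0.002,-0.008],[0,0,0]],[0,[0,0,0],[0,0,0]],[0,[0,0,0],[0,0,0]],[0,[0,0,0],[0,0,0]],[0,[0,0,0],[0,0,0]],[0,[0,0,0],[0,0,0]],[0,[0,0,0],[0,0,0]]]}}

```text
time: 10.15
position: [0.5775, -0.0098, 0.0785]
tool_rot: [-10.8, 89.9, -124.7]
force: [-1.9, -2.7, 7.2]
width: 0.0133
```

```bash
cat > gap3.py <<'E'
from h import *
import sys
a=np.radians(79); u=np.array([np.cos(a),np.sin(a)]);nn=np.array([u[1],-u[0]])
ss=[]
s=status.state(); R=toolR(s)
print('t',s['time'],s['position'].round(4),'s_tcp',(s['position'][:2]@u).round(4),'n',(s['position'][:2]@nn).round(4),'fu',(s['force'][:2]@u).round(2),'fn',(s['force'][:2]@nn).round(2),'fz',s['force'][2].round(2),'tq',s['torque'].round(3),'w',round(s['width'],4))
tc=np.array([.5211,.0970])@nn
p=cams.grab_frame('wrist'); P=cloud(p); sv=P[...,:2]@u; nv=P[...,:2]@nn; z=P[...,2]
# along the tube ridge: profile of s against height
k=(abs(nv-tc)<.007)&(sv>.125)&(sv<.16)&(z>.03)
o=np.argsort(sv[k]); S=sv[k][o];Z=z[k][o]
b=np.arange(.132,.146,.0004)
print([(round((x-.13)*1e3,1),round(float(np.min(Z[(S>=x)&(S<x+.0004)]))*1e3,1),round(float(np.max(Z[(S>=x)&(S<x+.0004)]))*1e3,1),int(((S>=x)&(S<x+.0004)).sum())) for x in b if ((S>=x)&(S<x+.0004)).any()])
im=cv2.cvtColor(p['color'],cv2.COLOR_RGB2BGR)
cv2.imwrite('pics/%s.png'%sys.argv[1],cv2.resize(im[150:250,40:180],None,fx=5,fy=5))
E
python3 gap3.py b3
```

```text
t 10.15 [ 0.5775 -0.0098  0.0785] s_tcp 0.1006 n 0.5687 fu -3.03 fn -1.38 fz 7.16 tq [-0.408  0.157 -0.041] w 0.0133
[(np.float64(2.0), 57.3, 60.0, 26), (np.float64(2.4), 57.1, 59.8, 26), (np.float64(2.8), 56.5, 59.1, 26), (np.float64(3.2), 57.4, 60.3, 23), (np.float64(3.6), 57.0, 59.6, 20), (np.float64(4.0), 56.8, 59.2, 30), (np.float64(4.4), 56.9, 59.1, 27), (np.float64(4.8), 57.0, 59.8, 27), (np.float64(5.2), 57.1, 59.2, 23), (np.float64(5.6), 56.7, 59.5, 24), (np.float64(6.0), 57.3, 59.8, 23), (np.float64(6.4), 57.2, 59.1, 28), (np.float64(6.8), 52.3, 59.3, 36), (np.float64(7.2), 48.9, 58.9, 77), (np.float64(7.6), 51.7, 56.5, 3), (np.float64(8.0), 54.8, 56.8, 12), (np.float64(8.4), 54.3, 58.0, 25), (np.float64(8.8), 53.8, 57.3, 22), (np.float64(9.2), 54.3, 58.0, 29), (np.float64(9.6), 55.1, 57.6, 26), (np.float64(10.0), 54.9, 57.8, 26), (np.float64(10.4), 53.8, 57.4, 25), (np.float64(10.8), 53.9, 58.7, 23), (np.float64(11.2), 54.6, 57.8, 30), (np.float64(11.6), 54.1, 58.1, 28), (np.float64(12.0), 54.1, 57.2, 22), (np.float64(12.4), 54.3, 58.4, 30), (np.float64(12.8), 54.1, 57.9, 24), (np.float64(13.2), 54.8, 57.6, 28), (np.float64(13.6), 55.0, 57.9, 25), (np.float64(14.0), 54.9, 58.4, 25), (np.float64(14.4), 53.4, 57.7, 26), (np.float64(14.8), 54.5, 58.1, 29), (np.float64(15.2), 54.1, 57.3, 27), (np.float64(15.6), 54.8, 57.6, 24)]
```

View pics/b3.png

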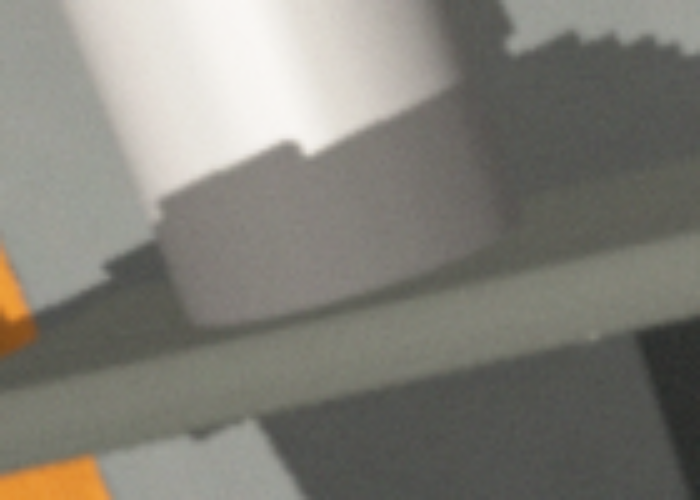

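The plate now nearly reaches the tube end edge. The gap is about 0.7 mm.

Emit:
{"method": "drive_tool", "body": {"deltas": [[0,[0,-0.001,-0.005],[0,0,0]],[0,[0,-0.001,-0.005],[0,0,0]],[0,[0,-0.001,-0.005],[0,0,0]],[0,[0,0,0],[0,0,0]],[0,[0,0,0],[0,0,0]],[0,[0,0,0],[0,0,0]],[0,[0,0,0],[0,0,0]],[0,[0,0,0],[0,0,0]],[0,[0,0,0],[0,0,0]],[0,[0,0,0],[0,0,0]]]}}

```text
time: 11.2
position: [0.5776, -0.0093, 0.0785]
tool_rot: [-11.9, 89.9, -125.9]
force: [-0.3, -3.3, 6.9]
width: 0.0134
```

```bash
python3 gap3.py b4
```

```text
t 11.2 [ 0.5776 -0.0093  0.0785] s_tcp 0.101 n 0.5687 fu -3.32 fn 0.32 fz 6.89 tq [-0.438  0.161 -0.022] w 0.0134
[(np.float64(2.0), 56.9, 59.3, 29), (np.float64(2.4), 57.1, 59.5, 23), (np.float64(2.8), 57.5, 59.5, 24), (np.float64(3.2), 57.7, 59.5, 25), (np.float64(3.6), 57.1, 59.1, 28), (np.float64(4.0), 57.2, 59.8, 21), (np.float64(4.4), 57.4, 59.0, 25), (np.float64(4.8), 57.2, 59.2, 24), (np.float64(5.2), 57.2, 59.3, 29), (np.float64(5.6), 57.4, 59.0, 23), (np.float64(6.0), 57.1, 59.3, 25), (np.float64(6.4), 57.3, 59.7, 28), (np.float64(6.8), 56.9, 59.4, 27), (np.float64(7.2), 55.4, 59.1, 30), (np.float64(7.6), 52.2, 59.1, 57), (np.float64(8.0), 54.3, 57.7, 13), (np.float64(8.4), 54.7, 57.4, 31), (np.float64(8.8), 54.5, 57.6, 21), (np.float64(9.2), 54.4, 57.9, 25), (np.float64(9.6), 54.8, 57.5, 25), (np.float64(10.0), 54.8, 57.7, 24), (np.float64(10.4), 54.8, 57.4, 26), (np.float64(10.8), 54.7, 57.4, 24), (np.float64(11.2), 53.5, 57.3, 29), (np.float64(11.6), 54.2, 58.1, 25), (np.float64(12.0), 54.3, 57.7, 24), (np.float64(12.4), 54.2, 57.9, 30), (np.float64(12.8), 53.7, 57.8, 24), (np.float64(13.2), 54.7, 58.0, 27), (np.float64(13.6), 54.5, 58.1, 29), (np.float64(14.0), 54.5, 57.8, 23), (np.float64(14.4), 54.1, 58.0, 29), (np.float64(14.8), 54.2, 57.3, 21), (np.float64(15.2), 54.5, 57.9, 30), (np.float64(15.6), 55.1, 57.8, 25)]
```

View pics/b4.png

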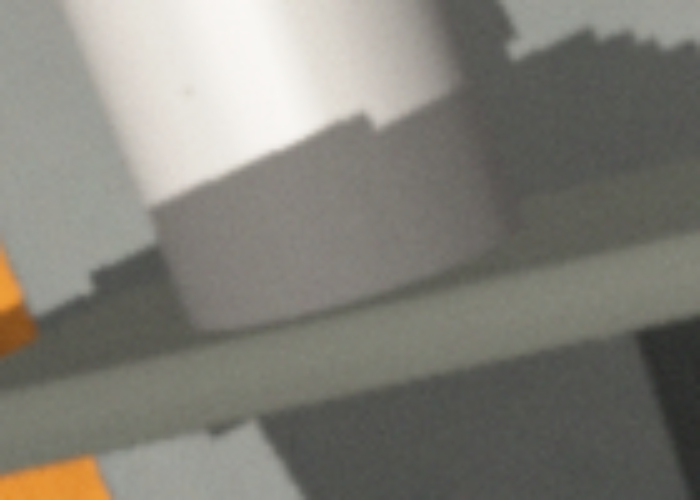

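Emit:
{"method": "drive_tool", "body": {"deltas": [[0,[0,-0.001,-0.005],[0,0,0]],[0,[0,-0.001,-0.005],[0,0,0]],[0,[0,0,0],[0,0,0]],[0,[0,0,0],[0,0,0]],[0,[0,0,0],[0,0,0]],[0,[0,0,0],[0,0,0]],[0,[0,0,0],[0,0,0]],[0,[0,0,0],[0,0,0]],[0,[0,0,0],[0,0,0]],[0,[0,0,0],[0,0,0]]]}}

```text
time: 12.25
position: [0.5776, -0.009, 0.0785]
tool_rot: [-12.1, 89.9, -126.1]
force: [-0.4, -1.9, 7.3]
width: 0.0133
```

```bash
python3 gap3.py b5
```

```text
t 12.25 [ 0.5776 -0.009   0.0785] s_tcp 0.1013 n 0.5687 fu -1.98 fn 0.01 fz 7.26 tq [-0.471  0.195 -0.032] w 0.0133
[(np.float64(2.0), 56.5, 59.3, 23), (np.float64(2.4), 56.9, 59.5, 24), (np.float64(2.8), 57.2, 60.0, 31), (np.float64(3.2), 56.9, 60.2, 29), (np.float64(3.6), 57.3, 59.3, 19), (np.float64(4.0), 57.2, 59.5, 22), (np.float64(4.4), 57.4, 59.6, 27), (np.float64(4.8), 57.6, 59.9, 28), (np.float64(5.2), 57.1, 59.2, 24), (np.float64(5.6), 57.1, 59.6, 27), (np.float64(6.0), 57.1, 59.9, 23), (np.float64(6.4), 57.4, 59.4, 22), (np.float64(6.8), 57.0, 59.3, 28), (np.float64(7.2), 56.6, 59.0, 32), (np.float64(7.6), 54.9, 59.1, 31), (np.float64(8.0), 53.8, 58.9, 39), (np.float64(8.4), 55.3, 57.7, 24), (np.float64(8.8), 53.7, 57.4, 25), (np.float64(9.2), 54.9, 57.7, 29), (np.float64(9.6), 53.6, 57.5, 25), (np.float64(10.0), 54.5, 57.3, 29), (np.float64(10.4), 55.2, 57.8, 23), (np.float64(10.8), 53.6, 58.4, 27), (np.float64(11.2), 54.2, 57.3, 25), (np.float64(11.6), 54.1, 57.9, 28), (np.float64(12.0), 54.9, 57.9, 23), (np.float64(12.4), 54.6, 57.5, 24), (np.float64(12.8), 53.8, 57.5, 26), (np.float64(13.2), 54.2, 58.2, 29), (np.float64(13.6), 54.7, 57.9, 24), (np.float64(14.0), 53.9, 58.2, 27), (np.float64(14.4), 54.7, 57.4, 22), (np.float64(14.8), 54.8, 57.6, 27), (np.float64(15.2), 55.0, 57.2, 28), (np.float64(15.6), 54.3, 57.4, 25)]
```

View pics/b5.png

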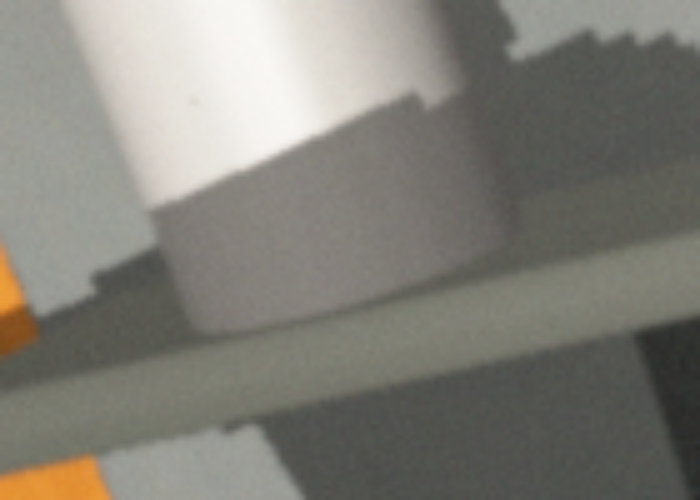

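Plate and tube are within about 0.2 mm. I turn the handle part of the way (before the clamp bites), then recheck.

Emit:
{"method": "drive_tool", "body": {"deltas": [[0,[0,0,0],[0.3,0,0]],[0,[0,0,0],[0.4,0,0]],[0,[0,0,0],[0.4,0,0]],[0,[0,0,0],[0.4,0,0]],[0,[0,0,0],[0.4,0,0]],[0,[0,0,0],[0.4,0,0]],[0,[0,0,0],[0.4,0,0]],[0,[0,0,0],[0.3,0,0]],[0,[0,0,0],[0,0,0]],[0,[0,0,0],[0,0,0]]]}}

```text
time: 13.3
position: [0.5781, -0.0092, 0.0785]
tool_rot: [81.0, 89.9, -58.7]
force: [-0.3, -2.5, 5.0]
width: 0.0131
```

```bash
sed -i 's/im\[150:250,40:180\],None,fx=5,fy=5/im,None,fx=1.4,fy=1.4/' gap3.py; python3 gap3.py c1; python3 -c "
from h import *
plan(status.state()['position'],79-83)"
```

```text
t 13.3 [ 0.5781 -0.0092  0.0785] s_tcp 0.1012 n 0.5693 fu -2.53 fn 0.18 fz 4.99 tq [-0.522  0.041 -0.067] w 0.0131
[(np.float64(2.0), 57.3, 59.3, 18), (np.float64(2.4), 56.9, 59.7, 25), (np.float64(2.8), 57.5, 59.2, 19), (np.float64(3.2), 57.4, 59.2, 21), (np.float64(3.6), 57.3, 59.4, 21), (np.float64(4.0), 56.7, 59.2, 20), (np.float64(4.4), 57.3, 59.5, 20), (np.float64(4.8), 57.1, 59.3, 20), (np.float64(5.2), 57.9, 59.4, 22), (np.float64(5.6), 57.4, 59.7, 25), (np.float64(6.0), 57.0, 59.2, 18), (np.float64(6.4), 57.6, 59.8, 21), (np.float64(6.8), 57.5, 59.5, 23), (np.float64(7.2), 56.9, 59.1, 23), (np.float64(7.6), 57.2, 58.8, 22), (np.float64(8.0), 53.9, 59.5, 30), (np.float64(8.4), 55.2, 58.4, 21), (np.float64(8.8), 55.0, 57.1, 19), (np.float64(9.2), 53.6, 57.1, 25), (np.float64(9.6), 54.4, 57.4, 23), (np.float64(10.0), 54.7, 57.6, 22), (np.float64(10.4), 54.6, 57.5, 19), (np.float64(10.8), 54.1, 57.0, 21), (np.float64(11.2), 54.8, 57.4, 20), (np.float64(11.6), 54.0, 57.7, 25), (np.float64(12.0), 54.5, 57.8, 21), (np.float64(12.4), 54.2, 57.8, 22), (np.float64(12.8), 54.6, 58.2, 19), (np.float64(13.2), 54.1, 57.9, 26), (np.float64(13.6), 53.9, 57.4, 22), (np.float64(14.0), 54.8, 57.4, 23), (np.float64(14.4), 55.7, 56.9, 18), (np.float64(14.8), 53.8, 57.6, 25), (np.float64(15.2), 55.6, 57.8, 18), (np.float64(15.6), 55.6, 57.2, 22)]
t 13.35 pos [ 0.5781 -0.0092  0.0785] yaw_y -49.76 q6 44.6 dyaw -44.24 turn_x frac total 5.147
shift frac total [0. 0. 0.] tilt [-0.      0.0011 -0.0041]
force [ 0.04 -3.65  5.86] tq [-0.474  0.001 -0.048] w 0.013387476841821164
```

View pics/c1.png

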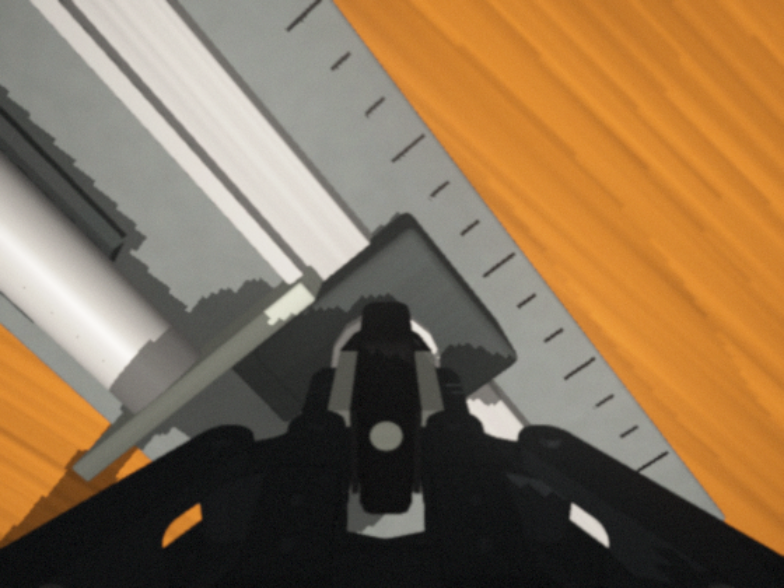

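The bar has turned about 25°. The plate is still against the tube end with no visible gap, and the tube end has not moved (s≈0.138). I carry on turning.

Emit:
{"method": "drive_tool", "body": {"deltas": [[0,[0,0,0],[0.4,0,0]],[0,[0,0,0],[0.6,0,0]],[0,[0,0,0],[0.6,0,0]],[0,[0,0,0],[0.6,0,0]],[0,[0,0,0],[0.6,0,0]],[0,[0,0,0],[0.6,0,0]],[0,[0,0,0],[0.6,0,0]],[0,[0,0,0],[0.5,0,0]],[0,[0,0,0],[0.3,0,0]],[0,[0,0,0],[0,0,0]]]}}

```text
time: 14.35
position: [0.5786, -0.0094, 0.0785]
tool_rot: [146.5, 89.9, -34.5]
force: [2.0, -4.0, 4.4]
width: 0.0132
```

```bash
python3 gap3.py c2; python3 -c "
from h import *
plan(status.state()['position'],79-83)"
```

```text
t 14.35 [ 0.5786 -0.0094  0.0785] s_tcp 0.1011 n 0.5698 fu -3.51 fn 2.71 fz 4.42 tq [-0.703 -0.344 -0.063] w 0.0132
[]
t 14.4 pos [ 0.5787 -0.0094  0.0785] yaw_y -90.97 q6 85.8 dyaw -3.03 turn_x frac total 0.353
shift frac total [0. 0. 0.] tilt [ 0.     -0.0129 -0.0038]
force [ 1.04 -4.43  4.98] tq [-0.684 -0.328 -0.058] w 0.012953610481053613
```

View pics/c2.png

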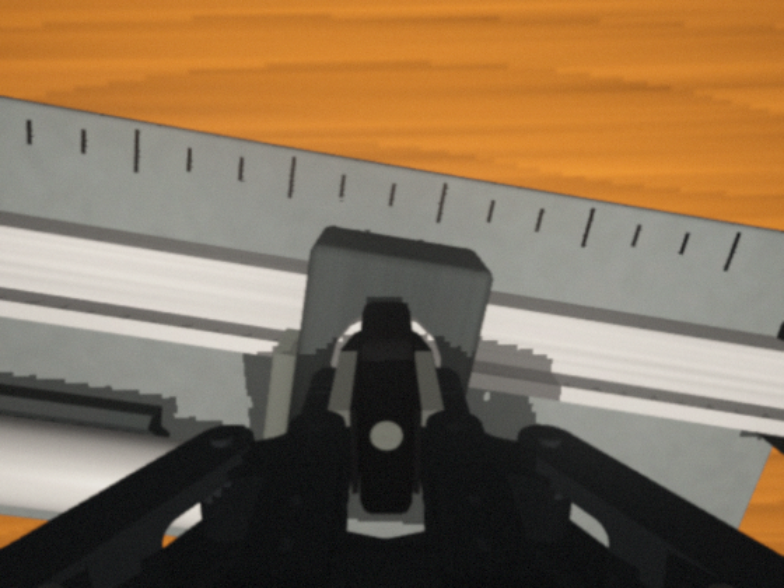

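Emit:
{"method": "drive_tool", "body": {"deltas": [[0,[0,0,0],[0.2,0,0]],[0,[0,0,0],[0.2,0,0]],[0,[0,0,0],[0.2,0,0]],[0,[0,0,0],[0.1,0,0]],[0,[0,0,0],[0,0,0]],[0,[0,0,0],[0,0,0]],[0,[0,0,0],[0,0,0]],[0,[0,0,0],[0,0,0]],[0,[0,0,0],[0,0,0]],[0,[0,0,0],[0,0,0]]]}}

```text
time: 15.4
position: [0.5786, -0.0096, 0.0785]
tool_rot: [125.8, 89.8, -60.8]
force: [1.4, -3.3, 6.0]
width: 0.0134
```

```bash
python3 -c "
from h import *
plan(status.state()['position'],79-83)
P=cloud(cams.grab_frame('wrist'));Q=P.reshape(-1,3)
s=status.state()['position']
k=(abs(Q[:,0]-s[0])<.05)&(abs(Q[:,1]-s[1])<.05)&(Q[:,2]>.1035)&(Q[:,2]<.109); print(k.sum(),fit(Q[k]))"
```

```text
t 15.4 pos [ 0.5786 -0.0096  0.0785] yaw_y -96.6 q6 91.6 dyaw 2.6 turn_x frac total -0.303
shift frac total [0. 0. 0.] tilt [ 0.     -0.0134 -0.0093]
force [ 1.41 -3.28  6.01] tq [-0.627 -0.294  1.192] w 0.013423134343646278
5299 (np.float64(174.63089179101883), [np.float64(0.0506321240970823), np.float64(0.0406857995903587)], array([ 0.57698396, -0.00879206]))
```

The torque jumped to 1.2 N m, so the handle is on its end stop. I ease off the wind-up, open, and lift.

Emit:
{"method": "drive_tool", "body": {"deltas": [[0,[0,0,0],[-0.1,0,0]],[0,[0,0,0],[-0.1,0,0]],[0,[0,0,0],[0,0,0]],[1,[0,0,0],[0,0,0]],[1,[0,0,0],[0,0,0]],[1,[0,0,0],[0,0,0]],[1,[0,0,0],[0,0,0]],[1,[0,0,0],[0,0,0]],[1,[0,0,0],[0,0,0]],[1,[0,0,0],[0,0,0]]]}}

```text
time: 16.45
position: [0.5778, -0.009, 0.0779]
tool_rot: [-37.4, 90.0, 137.2]
force: [0.5, 0.0, -0.8]
width: 0.0854
```

Emit:
{"method": "drive_tool", "body": {"deltas": [[1,[-0.2,0,0],[0,0,0]],[1,[-0.4,0,0],[0,0,0]],[1,[-0.6,0,0],[0,0,0]],[1,[-0.6,0,0],[0,0,0]],[1,[-0.6,0,0],[0,0,0]],[1,[-0.6,0,0],[0,0,0]],[1,[-0.6,0,0],[0,0,0]],[1,[-0.6,0,0],[0,0,0]],[1,[-0.4,0,0],[0,0,0]],[1,[-0.2,0,0],[0,0,0]]]}}

```text
time: 17.45
position: [0.5788, -0.0092, 0.2244]
tool_rot: [-179.2, 89.8, -4.6]
force: [0.8, -0.0, 0.3]
width: 0.0854
```

```bash
sed -i 's/sv<.16)&(z>.03)/sv<.16)\&(z>.03)/' gap3.py; python3 gap3.py d1; python3 -c "
from h import *
p=cams.grab_frame('wrist');P=cloud(p);Q=P.reshape(-1,3)
k=(abs(Q[:,0]-.5786)<.04)&(abs(Q[:,1]+.0096)<.04)&(Q[:,2]>.1)&(Q[:,2]<.112); print(k.sum(),fit(Q[k]))
p=cams.grab_frame('scene');save(p,'d1s')
print(status.state()['force'])
"
```

```text
t 17.45 [ 0.5788 -0.0092  0.2244] s_tcp 0.1014 n 0.5699 fu 0.11 fn 0.82 fz 0.31 tq [-0.006  0.013  0.024] w 0.0854
[(np.float64(2.0), 57.6, 59.5, 7), (np.float64(2.4), 57.8, 59.7, 5), (np.float64(2.8), 57.7, 59.5, 6), (np.float64(3.2), 57.3, 59.4, 7), (np.float64(3.6), 57.6, 58.5, 5), (np.float64(4.0), 57.4, 58.9, 8), (np.float64(4.4), 57.4, 58.8, 5), (np.float64(4.8), 57.4, 59.1, 6), (np.float64(5.2), 57.6, 59.0, 8), (np.float64(5.6), 57.5, 60.1, 7), (np.float64(6.0), 57.6, 59.1, 5), (np.float64(6.4), 56.9, 59.3, 6), (np.float64(6.8), 56.9, 59.6, 6), (np.float64(7.2), 57.2, 59.6, 6), (np.float64(7.6), 56.9, 58.7, 6), (np.float64(8.0), 56.9, 57.3, 2), (np.float64(8.4), 52.9, 56.6, 7), (np.float64(8.8), 55.6, 57.3, 4), (np.float64(9.2), 55.2, 57.8, 10), (np.float64(9.6), 55.7, 56.6, 3), (np.float64(10.0), 54.1, 56.2, 6), (np.float64(10.4), 55.5, 57.4, 8), (np.float64(10.8), 55.0, 57.7, 8), (np.float64(11.2), 56.4, 57.7, 6), (np.float64(11.6), 55.6, 57.4, 5), (np.float64(12.0), 54.8, 57.2, 9), (np.float64(12.4), 56.0, 56.4, 5), (np.float64(12.8), 55.2, 57.9, 8), (np.float64(13.2), 56.1, 57.2, 5), (np.float64(13.6), 55.1, 57.4, 6), (np.float64(14.0), 54.8, 56.7, 4), (np.float64(14.4), 55.2, 56.9, 8), (np.float64(14.8), 55.5, 57.2, 6), (np.float64(15.2), 55.3, 56.1, 5), (np.float64(15.6), 53.6, 57.8, 9)]
1234 (np.float64(176.26575860711583), [np.float64(0.049030704331244), np.float64(0.013982942274895823)], array([ 0.57728947, -0.00938043]))
[-0.42398719 -0.47170014  0.38125503]
```

View pics/d1.png

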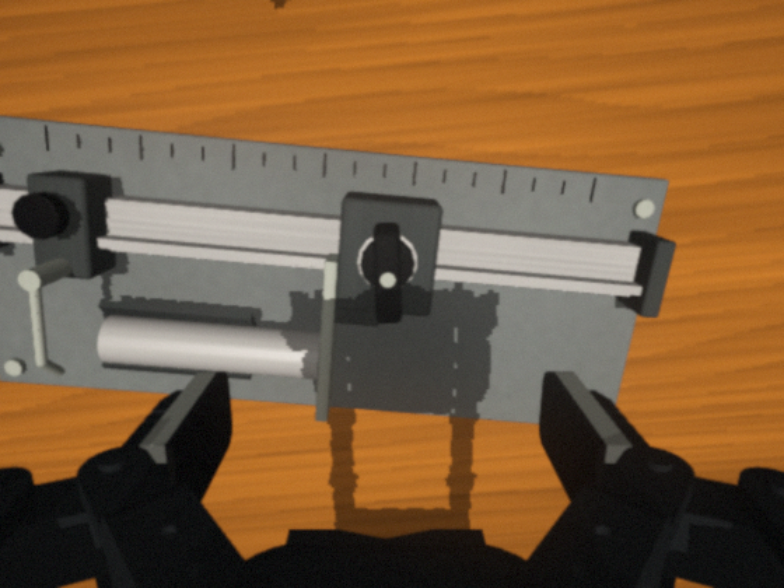

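View pics/d1s.png

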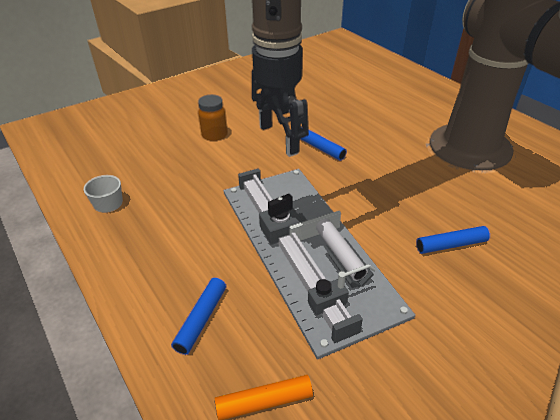

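The wrist view shows the plate at (340,325) against the tube end, the bar across the rail at (270,388), and the gripper clear. The scene view agrees. I'm handing in.

```bash
python3 -c "
from cell import sign_off
print(sign_off())"
```

```text
the job is handed in; nothing more can be done
None
```

I slid the stop carriage about 115 mm until its plate met the aluminium tube. I then turned the bar handle clockwise to its end stop, let go, lifted clear and handed in at about 17.6 s of the 38 s allowed.

What the last checks showed:
- **Plate and tube:** the last wrist depth profile and picture showed no gap between them, to within about 0.3 mm. The tube end stayed at the same place along the rail, also within a few tenths of a millimetre. The push force never rose clearly above the carriage's own 3 N drag before clamping, so I judged contact from depth and pictures, not from a felt touch.
- **Clamp:** torque jumped to 1.2 N m at the end of the turn, which fits the end stop. After I let go, the bar measured about 82.7° from the rail, against 83.1° nominal. That difference is within measuring error.
- **Robot:** the force on the tool was near zero after release, and the gripper was open and well clear.

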